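# Lock the lid of the red brush steriliser

### The job

Two bench-top make-up brush sterilisers stand on the counter, a red one and a blue one. On the red one, swing the folded handle with the yellow knob up and over until it stands upright on its stop (folded, it locks the wheel), then use it to turn the lid wheel clockwise, seen from above, a quarter turn until it stops at the green mark, and leave the handle standing. Leave the handle of the blue one folded.

Things in the scene. Friction and masses are not known exactly. Their poses are not given: they have to be found in the camera images.
- red_grip (a point): Centre of the yellow ball knob (30 mm across, turning freely on a pin along the point's y) at the end of the red steriliser's folding handle, a 12 mm rod. The hinge is 55 mm from here along the point's own +x; its pin is along y too, level, 140 mm above the counter. Folded, z is up, and the handle points level away from the wheel; the knob's centre overhangs the red drum (206 mm across) by 27 mm
- red_handle (a joint): Handle angle: 0 folded level, 1.57 upright (knob centre 195 mm above the counter), 1.75 on its stop, leaning inwards. Stiff: it stays where left, about 1 N at the knob moves it. Folded, a tooth at its foot sits in a slot of the collar and locks the wheel until about 1.4; once the wheel has turned, the tooth rides on the collar and the handle cannot fold.
- red_wheel (a joint): Angle of the red steriliser's lid wheel about its vertical axis, which lies 75 mm inwards of the handle's hinge (130 mm from the knob centre when folded). 0 at the start, beside the red mark, growing clockwise seen from above to 1.6 at its stop by the green mark. Turns with about 3 N at the knob and stays where left. Rim 136 mm across; wheel and hub end 150 mm above the counter.
- blue_handle (a joint): Angle of the folding handle of the other steriliser, which is alike but with a blue drum: 0 folded level. To be left folded.

How it is judged (in metres and radians):
On the way, in this order (a step that is already met when the one before it is completed fails the run):
1. the red steriliser's handle is swung up to upright (value of joint red_handle above 1.4 rad), for 0.1 s.
2. with the handle upright, the red steriliser's wheel is turned a quarter turn clockwise (value of joint red_wheel above 1.35 rad and value of joint red_handle above 1.25 rad), for 0.2 s.
At the end, for the whole second after the job is handed in: the red steriliser's wheel is turned clockwise to within 0.25 rad (14 degrees) of its stop at 1.6 rad and at rest, its handle still upright (above 1.25 rad), and the blue steriliser's handle folded (below 0.4 rad) (all of step 2 and velocity of joint red_wheel between -0.05 and 0.05 rad/s and value of joint blue_handle below 0.4 rad); the robot touches nothing.
It fails at once if the blue steriliser's handle is lifted out of its fold (value of joint blue_handle above 0.5 rad).
It also fails if it takes over 38 s, if anything falls off the work surface, if the arm or the gripper's body presses on something with over 40 N, if the wrist force passes 120 N, or if a joint passes its speed limit or range.

### The arm

A 6-joint arm with a two-finger parallel gripper is mounted at the origin on the work surface. World frame = base frame: x ahead of the robot, y to its left, z up, the work surface at z = 0. Lengths are in m, angles in degrees, forces in N, time in s.
With the tool pointing down it reaches from about 0.3 to 0.825 m from the base axis. Payload 5.4 kg.
Tool frame: the origin (TCP) lies on the centre line of the jaws, within the pads' length; the fingertips stand 11 mm ahead of it and the grasp point (between the pads) lies 8 mm behind it; y points along the fingers, z is the direction in which the jaws open and shut, and the axes are right-handed (so a half turn about y gives the same grasp; the last joint's range is limited). The gripper opens to 92 mm and grips with 3 to 60 N. Pads are 20 mm wide; open, the fingers measure 128 mm over their backs; the gripper's body (75 mm by 189 mm) begins 69 mm behind the grasp point.
Start: joints at [54.998, 9.076, 91.501, -0, 79.423, -12.038], TCP at [0.224, 0.529, 0.198] pointing down, gripper open.
Joint ranges: [-166.64, 166.64], [-54.1, 131.32], [10.49, 154.53], [-73.88, 253.88], [9.74, 151.15], [-171.62, 171.62]. Speed limits (degrees/s): [147.25, 147.25, 180, 180, 180, 180].

### API

Orientations are given as a 3x3 rotation matrix whose columns are the frame's x, y, z axes.
In Python, from cell import r gives the robot as it stands.
- The arm moves only by the tool jog_arm, never from a script. Its argument "motion" is text: rows parted by semicolons, each of 5 numbers parted by spaces: the shift along the world's x, y, z in mm, then the turn about the world's z in degrees, then the gripper's target within -1 to 1 (shut at 1, half-way at 0, fully open at -1). A call has 1 to 12 rows; each row is the pose to reach, as a shift and turn from the pose commanded when the call began; what a row does not reach only later rows make up. A row lasts 1/12 s, in which the tool goes at most 41.7 mm and 7.16 degrees, less where a joint would pass 70% of its speed; a pose out of reach is approached as far as the arm can. A call with a gripper value outside its range is refused whole. The fingers move at their own pace and stop on an object; "force" is the grip in N (left out, the last holds). Time passes only in rows, so rows that repeat a pose let the fingers close. It gives the time, the measured TCP pose, the force and the opening at its end, in the units of the state.
- r.get_state(): the state, without advancing time (a new reading comes with each control period).
- r.read_camera(name): name is "side" or "top"; returns a dict with "pixels" (400x640x3 uint8, blue, green, red), "mtx" (3x3 intrinsics, pixels), "extrinsics" (4x4, takes a point from world to camera coordinates). Camera axes: x right, y up, looking along -z (the intrinsics and any distortion apply to the point x, -y, -z); pixel columns grow to the right and rows downward; lengths in m; the calibration is good to about 2 mm. A picture is of the moment at which its call begins. There is no depth.
- r.close_job(): hands the job in, once; it reports no verdict.
Trained networks look in a picture, given as the dict that the camera call returned (one of the last four; its "shot" number tells which), for a name from the list of things; names that differ only in an ending like _2 or _b are one class to them, and where a whole thing is asked for, a point or a joint stands for the part that bears it (a point fixed in the world has none). Each returns a list of dicts, best first, with "conf" (0 to 1); they miss things now and then, are a little off and sometimes report something else, mostly with a low value. They report only what shows in the picture. A call takes as long as a camera call.
- r.trace(picture, name): "mask" (400x640 bool, what is visible of it) and "centre" ([row, column] in pixels, amid what is visible of it).
The state is a dict: "clock": time; "q": joint angles; "qvel": joint speeds; "joint_efforts": joint torques, N m; "eef_pos": TCP position; "orientation": TCP orientation; "force": force on the tool from outside, world axes, zero at the start; "ft_torque": the same for the moment, N m; "width": finger opening in m.
Only numpy, scipy, OpenCV 4.12 (cv2) and the standard library are available. Lean on these libraries where they do the work, as an engineer would, in place of code of your own. Each camera call takes 0.05 s, during which the arm holds its last target. There are 200 camera calls.

## Working session

There is one attempt and no reset: what is moved stays moved. The work goes in short steps, Python scripts to look and compute and a tool call to move; the robot and the scene stay as the last step left them, time stands still between calls to the robot, and variables do not carry over. Pictures are saved under pics/ and viewed, about 8 in all and at most 12, crops included, and the job is handed in when it is done.

Besides the shell and the picture viewer there is one more tool, called after "Emit:" by a JSON object that holds its "op" and its "data". jog_arm: Moves the arm, as the interface text tells. Its arguments: {"type":"object","properties":{"motion":{"type":"string"},"force":{"type":"number"}},"required":["motion"]}

```bash
ls; mkdir -p pics; cat > h.py <<'E'
import numpy as np, cv2
from cell import r
def ray(p,px):  # px=(row,col) -> origin, dir in world
    E=np.array(p["extrinsics"]);K=np.array(p["mtx"])
    c=np.linalg.inv(K)@np.array([px[1],px[0],1.]); d=E[:3,:3].T@(c*[1,-1,-1])
    return -E[:3,:3].T@E[:3,3], d/np.linalg.norm(d)
def atz(p,px,z):
    o,d=ray(p,px); return o+d*(z-o[2])/d[2]
def tri(a,b):
    A=np.zeros((3,3));v=np.zeros(3)
    for o,d in (a,b):
        M=np.eye(3)-np.outer(d,d);A+=M;v+=M@o
    x=np.linalg.solve(A,v); return x,[np.linalg.norm((np.eye(3)-np.outer(d,d))@(x-o)) for o,d in (a,b)]
def proj(p,X):
    E=np.array(p["extrinsics"]);c=E[:3,:3]@X+E[:3,3];u=np.array(p["mtx"])@(c*[1,-1,-1]);return u[1]/u[2],u[0]/u[2]
E
python3 - <<'E'
from h import *
s=r.get_state();print(s["clock"],s["eef_pos"],s["orientation"],s["width"])
P={}
for n in("top","side"):
    p=P[n]=r.read_camera(n);cv2.imwrite(f"pics/{n}0.png",p["pixels"])
    for k in("red_grip","red_handle","red_wheel","blue_handle"):
        for d in r.trace(p,k)[:2]:
            m=d["mask"];ys,xs=np.where(m);print(n,k,round(d["conf"],2),np.round(d["centre"]),m.sum(),ys.min(),ys.max(),xs.min(),xs.max(), np.round(atz(p,d["centre"],.14),3))
E
```

```text
pics
0.0 [0.22398269 0.52887655 0.19713032] [[ 9.20749889e-01 -1.04913187e-03  3.90151946e-01]
 [-3.90153180e-01 -1.52211887e-03  9.20748706e-01]
 [-3.72129175e-04 -9.99998291e-01 -1.81081291e-03]] 0.09204621268698289
top red_grip 0.95 [244. 424.] 405 215 255 417 439 [ 0.454 -0.225  0.14 ]
top red_grip 0.7 [184. 412.] 2320 143 254 370 443 [ 0.565 -0.206  0.14 ]
top red_handle 0.82 [240. 427.] 309 216 254 418 438 [ 0.461 -0.231  0.14 ]
top red_wheel 0.66 [186. 411.] 2291 143 254 371 443 [ 0.56  -0.204  0.14 ]
top blue_handle 0.78 [234. 210.] 349 207 247 203 219 [0.473 0.164 0.14 ]
side red_handle 0.63 [167. 389.] 225 161 173 368 398 [ 0.458 -0.235  0.14 ]
side red_wheel 0.63 [162. 340.] 1359 141 179 306 399 [ 0.559 -0.192  0.14 ]
side blue_handle 0.95 [296. 270.] 409 280 305 247 284 [0.474 0.164 0.14 ]
```

View pics/top0.png

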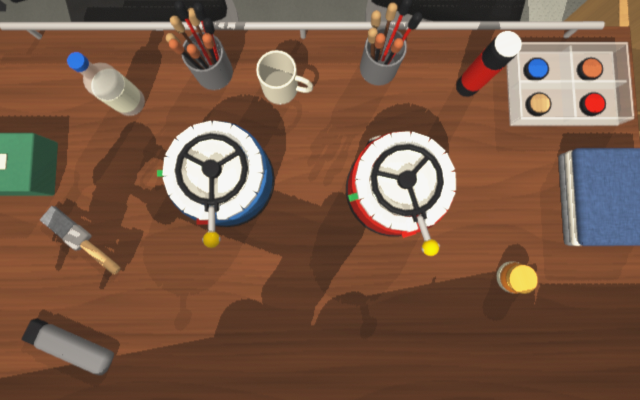

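View pics/side0.png

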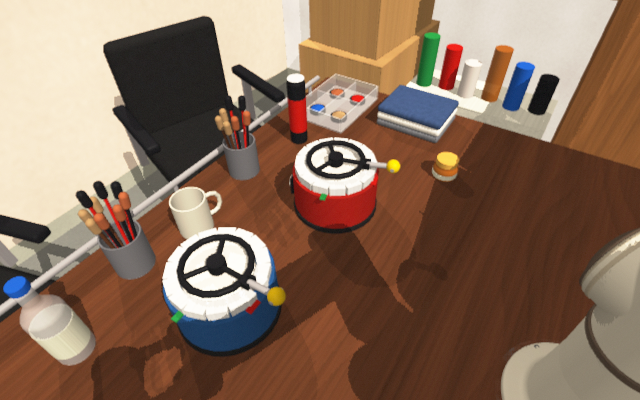

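The top view shows the red unit's hub at about (row 180, col 407), its yellow knob at (247, 431) and the green mark to the left. In the side view the red hub is at (159, 336) and the knob at (166, 393). Both handles are folded.

```bash
python3 - <<'E'
from h import *
P={}
for n,w,hb in(("top",(230,262,415,450),(180,407)),("side",(150,182,378,408),(159,336))):
    p=r.read_camera(n);a,b,c,d=w
    hsv=cv2.cvtColor(np.ascontiguousarray(p["pixels"][a:b,c:d]),cv2.COLOR_BGR2HSV)
    m=cv2.inRange(hsv,(22,140,90),(35,255,255));ys,xs=np.where(m>0)
    (x,y),rad=cv2.minEnclosingCircle(np.c_[xs,ys].astype(np.float32))
    cen=(a+y,c+x);print(n,cen,rad,m.sum()//255,atz(p,cen,.14),"hub",atz(p,hb,.15))
    P[n]=(ray(p,cen),ray(p,hb))
    print("cam",P[n][0][0])
    # hub: dark central blob
k,e=tri(P["top"][0],P["side"][0]);h,e2=tri(P["top"][1],P["side"][1])
print(k,e,h,e2,np.linalg.norm((k-h)[:2]),np.degrees(np.arctan2(*(k-h)[1::-1])))
E
```

```text
top (247.3857135772705, 430.0357141494751) 8.38248348236084 212 [ 0.44812097 -0.2359794   0.14      ] hub [ 0.57019782 -0.19515146  0.15      ]
cam [ 0.45980067 -0.02675024  0.8780896 ]
side (165.7068967819214, 392.84482765197754) 6.708791255950928 128 [ 0.45241965 -0.24236109  0.14      ] hub [ 0.56443232 -0.18479389  0.15      ]
cam [0.20705952 0.40561676 0.6975699 ]
[ 0.44862677 -0.23354867  0.14781512] [np.float64(0.00043385142311986837), np.float64(0.0004338514231198877)] [ 0.57215844 -0.19785864  0.13795475] [np.float64(0.0001556473366434812), np.float64(0.00015564733664341415)] 0.1285840279094047 -163.8852559954236
```

```bash
python3 - <<'E'
from h import *
from scipy.optimize import minimize
p=r.read_camera("top")
g=p["pixels"][135:225,360:455].max(axis=2)
m=(g<75).astype(np.uint8)
n,l,st,c=cv2.connectedComponentsWithStats(m);i=1+np.argmax(st[1:,4]);print(st[i])
cs,_=cv2.findContours((l==i).astype(np.uint8),cv2.RETR_EXTERNAL,cv2.CHAIN_APPROX_NONE)
pts=cv2.convexHull(max(cs,key=len))[:,0,:]
X=np.array([atz(p,(135+b,360+a),.15) for a,b in pts])[:,:2]
k=np.array([.449,-.236]);h=np.array([.57,-.195])
from scipy.optimize import least_squares
ok=[np.dot(x-h,k-h)/np.linalg.norm(k-h)/np.linalg.norm(x-h)<.85 for x in X]
f=least_squares(lambda q:np.hypot(*(X[ok]-q[:2]).T)-q[2],[*h,.068],loss="soft_l1",f_scale=.002);print(f.x,np.abs(f.fun).max())
h=f.x[:2];d=k-h;print(np.linalg.norm(d),np.degrees(np.arctan2(d[1],d[0])))
cv2.imwrite("pics/c.png",cv2.resize(m*255,None,fx=5,fy=5))
for kk in [(.449,-.236,.14)]: print(proj(p,np.array(kk)))
E
```

```text
[  11   10   72   76 1500]
[ 0.57162498 -0.19442183  0.0647752 ] 0.0007555922863606152
0.1294821648057685 -161.26986296870953
(np.float64(246.89765296873057), np.float64(430.0312942260459))
```

Emit:
{"op": "jog_arm", "data": {"motion": "10 -30 30 7 -1; 20 -65 60 14 -1; 30 -105 60 21 -1; 45 -145 60 28 -1; 55 -185 60 35 -1; 70 -225 60 42 -1; 80 -265 60 42 -1; 90 -305 60 42 -1; 105 -345 60 42 -1; 115 -385 60 42 -1; 125 -425 60 42 -1; 135 -465 60 42 -1", "force": 15}}

```text
clock: 1.65
eef_pos: [0.3536, 0.0855, 0.2584]
orientation: [[0.945, 0.002, -0.327], [0.327, -0.0, 0.945], [0.001, -1.0, -0.001]]
force: [1.1, 1.0, 0.3]
width: 0.092
```

Emit:
{"op": "jog_arm", "data": {"motion": "10 -40 0 0 -1; 22 -80 0 0 -1; 35 -120 0 0 -1; 47 -160 0 0 -1; 60 -200 0 0 -1; 72 -240 0 0 -1; 84 -280 0 0 -1; 90 -300 0 0 -1; 90 -300 0 0 -1; 90 -300 -30 0 -1; 90 -300 -50 0 -1; 90 -300 -50 0 -1"}}

```text
clock: 2.65
eef_pos: [0.4412, -0.2101, 0.2037]
orientation: [[0.945, -0.006, -0.326], [0.326, 0.006, 0.945], [-0.004, -1.0, 0.007]]
force: [-0.3, -0.0, -1.0]
width: 0.0921
```

```bash
python3 - <<'E'
from h import *
s=r.get_state();print(s["clock"],s["eef_pos"],s["q"])
for n in("top","side"):
    p=r.read_camera(n);print(n,proj(p,np.array([.449,-.236,.14])),proj(p,np.array(s["eef_pos"])))
    a=p["pixels"][150:300,340:540] if n=="top" else p["pixels"][90:240,290:490]
    cv2.imwrite(f"pics/{n}1.png",cv2.resize(a,None,fx=3,fy=3))
a=np.vstack([cv2.imread("pics/top1.png"),cv2.imread("pics/side1.png")]);cv2.imwrite("pics/b1.png",cv2.resize(a,None,fx=.66,fy=.66))
E
```

```text
2.65 [ 0.44117356 -0.21014417  0.20374968] [-3.96847043e+01 -3.78410803e+00  1.04172797e+02  1.65228122e-02
  8.00870958e+01 -1.48733322e+02]
top (np.float64(246.89765296873057), np.float64(430.0312942260459)) (np.float64(252.24172513377874), np.float64(425.50429905599617))
side (np.float64(167.79760634637844), np.float64(392.98039687933766)) (np.float64(151.81965383847358), np.float64(394.4306668435549))
```

View pics/b1.png

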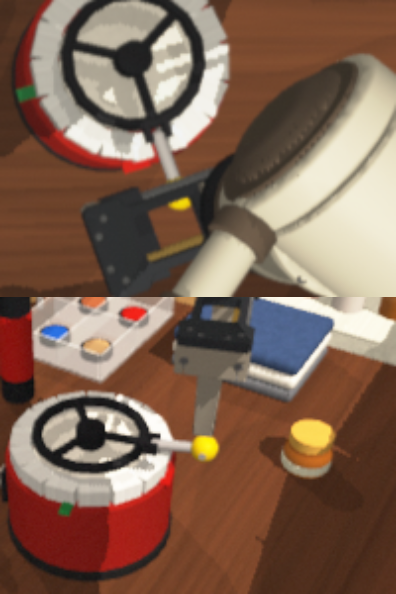

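The crops show the open jaws above the yellow knob. The arm is still lagging its command, so I let it settle before descending.

Emit:
{"op": "jog_arm", "data": {"motion": "0 0 0 0 -1; 0 0 0 0 -1; 0 0 0 0 -1; 0 0 0 0 -1"}}

```text
clock: 3.08
eef_pos: [0.444, -0.2129, 0.2092]
orientation: [[0.945, 0.001, -0.326], [0.326, -0.001, 0.945], [0.001, -1.0, -0.002]]
force: [-1.4, 0.2, -0.2]
width: 0.0921
```

Emit:
{"op": "jog_arm", "data": {"motion": "5 -23 0 0 -1; 5 -23 0 0 -1; 5 -23 -25 0 -1; 5 -23 -50 0 -1; 5 -23 -65 0 -1; 5 -23 -77 0 -1; 5 -23 -77 0 -1; 5 -23 -77 0 -1"}}

```text
clock: 3.75
eef_pos: [0.4485, -0.2355, 0.1312]
orientation: [[0.945, -0.0, -0.326], [0.326, 0.0, 0.945], [-0.0, -1.0, 0.0]]
force: [0.9, -0.2, 0.5]
width: 0.092
```

```bash
python3 - <<'E'
from h import *
s=r.get_state();print(s["clock"],s["eef_pos"],s["q"])
L=[]
for n,(a,b) in(("top",(180,360)),("side",(110,300))):
    p=r.read_camera(n)
    L.append(cv2.resize(p["pixels"][a:a+100,b:b+150],None,fx=4,fy=4))
cv2.imwrite("pics/b2.png",cv2.resize(np.vstack(L),None,fx=.75,fy=.75))
E
```

```text
3.75 [ 0.44848104 -0.23547298  0.1312449 ] [-4.13940601e+01  2.49048928e+00  1.06436546e+02  7.01738121e-04
  7.10974767e+01 -1.50431635e+02]
```

View pics/b2.png

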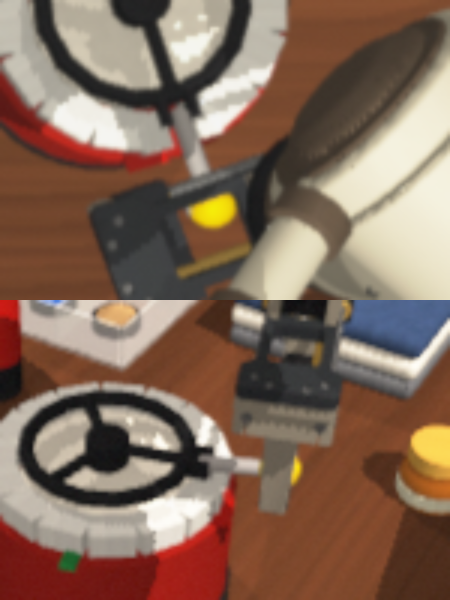

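The knob sits between the jaws, with the near finger covering most of it. Closing now.

Emit:
{"op": "jog_arm", "data": {"motion": "0 0 0 0 1; 0 0 0 0 1; 0 0 0 0 1; 0 0 0 0 1; 0 0 0 0 1; 0 0 0 0 1; 0 0 0 0 1; 0 0 0 0 1; 0 0 0 0 1; 0 0 0 0 1", "force": 15}}

```text
clock: 4.68
eef_pos: [0.4478, -0.2343, 0.1306]
orientation: [[0.945, -0.002, -0.326], [0.326, 0.003, 0.945], [-0.001, -1.0, 0.004]]
force: [-1.5, 3.9, 0.8]
width: 0.028
```

Emit:
{"op": "jog_arm", "data": {"motion": "1 0 5 0 1; 1 0 10 0 1; 2 1 14 0 1; 3 1 19 0 1; 5 2 23 0 1; 7 2 28 0 1; 10 3 32 0 1; 12 4 35 0 1; 12 4 35 0 1", "force": 20}}

```text
clock: 5.43
eef_pos: [0.4628, -0.2296, 0.1654]
orientation: [[0.945, 0.005, -0.327], [0.327, 0.003, 0.945], [0.006, -1.0, 0.002]]
force: [9.2, 5.7, -10.5]
width: 0.0274
```

```bash
python3 - <<'E'
from h import *
L=[]
for n,(a,b) in(("top",(180,360)),("side",(110,300))):
    p=r.read_camera(n)
    L.append(cv2.resize(p["pixels"][a:a+100,b:b+150],None,fx=4,fy=4))
cv2.imwrite("pics/b3.png",cv2.resize(np.vstack(L),None,fx=.75,fy=.75))
E
```

```text
(no output)
```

View pics/b3.png

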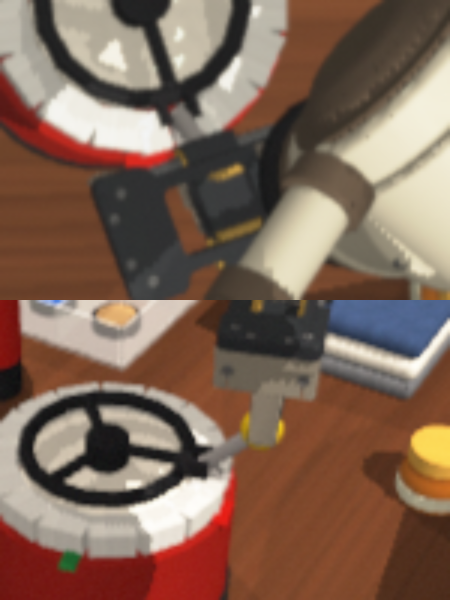

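The handle is up about 40° with the knob held. The force shows me pulling slightly outwards along the rod, so I trim about 3 mm inwards and 2 mm down.

Emit:
{"op": "jog_arm", "data": {"motion": "3 1 0 0 1; 6 2 2 0 1; 9 3 5 0 1; 13 4 8 0 1; 17 6 10 0 1; 21 7 13 0 1; 25 8 14 0 1; 29 10 16 0 1; 34 11 17 0 1; 34 11 17 0 1"}}

```text
clock: 6.37
eef_pos: [0.4944, -0.2201, 0.1822]
orientation: [[0.945, -0.002, -0.327], [0.327, 0.001, 0.945], [-0.001, -1.0, 0.002]]
force: [1.9, 2.0, -15.4]
width: 0.0264
```

Emit:
{"op": "jog_arm", "data": {"motion": "0 0 -3 0 1; 1 0 -6 0 1; 4 1 -6 0 1; 7 2 -6 0 1; 10 3 -6 0 1; 13 4 -6 0 1; 15 5 -6 0 1; 17 6 -6 0 1; 17 6 -6 0 1"}}

```text
clock: 7.12
eef_pos: [0.5103, -0.2157, 0.1807]
orientation: [[0.945, -0.003, -0.327], [0.327, -0.003, 0.945], [-0.004, -1.0, -0.002]]
force: [-10.9, 4.2, 6.3]
width: 0.0265
```

```bash
python3 - <<'E'
from h import *
L=[]
for n,(a,b) in(("top",(150,360)),("side",(90,290))):
    p=r.read_camera(n)
    L.append(cv2.resize(p["pixels"][a:a+100,b:b+150],None,fx=4,fy=4))
cv2.imwrite("pics/b4.png",cv2.resize(np.vstack(L),None,fx=.75,fy=.75))
E
```

```text
(no output)
```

View pics/b4.png

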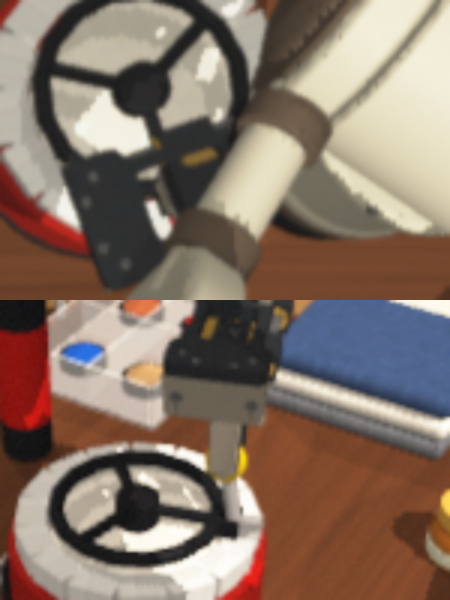

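```bash
python3 - <<'E'
from h import *
s=r.get_state();e=np.array(s["eef_pos"]);R=np.array(s["orientation"]);print(s["clock"],e,s["force"],s["ft_torque"])
p=r.read_camera("side")
for n,X in(("grasp",e-.008*R[:,1]),("tcp",e),("tip",e+.011*R[:,1]),("neartip",e+.011*R[:,1]+.02*R[:,2])):print(n,np.round(proj(p,X),1))
h=np.array([.5716,-.1944]);u=np.array([-.947,-.321])
for t in(1.3,1.4,1.57,1.75):print(t,np.round(proj(p,np.r_[h+u*(.075+.055*np.cos(t)),.14+.055*np.sin(t)]),1))
print("hinge",np.round(proj(p,np.r_[h+u*.075,.14]),1))
hsv=cv2.cvtColor(p["pixels"],cv2.COLOR_BGR2HSV);m=cv2.inRange(hsv,(22,140,90),(35,255,255))[100:190,300:400];ys,xs=np.where(m>0);print(len(xs),ys.min()+100,ys.max()+100,xs.min()+300,xs.max()+300,ys.mean()+100,xs.mean()+300)
for k in("red_grip","red_handle"):
    for d in r.trace(p,k)[:1]:
        ys,xs=np.where(d["mask"]);print(k,d["conf"],d["centre"],ys.min(),ys.max(),xs.min(),xs.max())
E
```

```text
7.2167 [ 0.51032218 -0.21570519  0.18071427] [-9.82612039  4.1366521   7.63576584] [ 1.00590205  2.04192648 -0.06005253]
grasp [145.6 365.3]
tcp [148.6 365.1]
tip [152.6 364.8]
neartip [158.2 363.2]
1.3 [145.7 377. ]
1.4 [144.9 374.5]
1.57 [144.  370.2]
1.75 [143.7 365.6]
hinge [164.1 368.4]
24 139 149 359 371 144.75 368.4166666666667
red_grip 0.69 [155.7, 366.1] 141 167 358 377
red_handle 0.52 [159.3, 366.7] 143 167 362 376
```

```bash
python3 - <<'E'
from h import *
p=r.read_camera("side")
cv2.imwrite("pics/b5.png",cv2.resize(p["pixels"][115:175,330:400],None,fx=8,fy=8,interpolation=cv2.INTER_CUBIC))
E
```

```text
(no output)
```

View pics/b5.png

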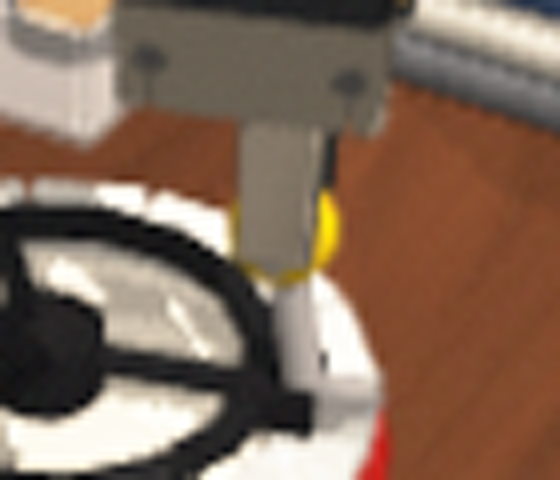

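The knob at (143.5, 366) matches the projection for about 1.75 rad, so the handle is up on its stop, and the grasp point is near the knob's centre. Next I work out the arc for the wheel.

```bash
python3 - <<'E'
from h import *
v=np.array([-63.2,-21.9])
for f in range(0,96,5):
    a=np.radians(-f);w=np.array([[np.cos(a),-np.sin(a)],[np.sin(a),np.cos(a)]])@v-v
    print(f,np.round(w,0),end="; ")
E
```

```text
0 [0. 0.]; 5 [-2.  6.]; 10 [-3. 11.]; 15 [-4. 17.]; 20 [-4. 23.]; 25 [-3. 29.]; 30 [-2. 35.]; 35 [-1. 40.]; 40 [ 1. 46.]; 45 [ 3. 51.]; 50 [ 6. 56.]; 55 [ 9. 61.]; 60 [13. 66.]; 65 [17. 70.]; 70 [21. 74.]; 75 [26. 77.]; 80 [31. 80.]; 85 [36. 83.]; 90 [41. 85.]; 95 [47. 87.];
```

Emit:
{"op": "jog_arm", "data": {"motion": "-1 0 -2 0 1; -2 -1 -4 0 1; -2 -1 -4 0 1; -2 -1 -4 0 1"}}

```text
clock: 7.75
eef_pos: [0.5104, -0.2162, 0.1803]
orientation: [[0.945, 0.003, -0.326], [0.326, -0.003, 0.945], [0.002, -1.0, -0.003]]
force: [-10.8, 10.3, 21.1]
width: 0.0266
```

Emit:
{"op": "jog_arm", "data": {"motion": "-2 -1 3 0 1; -3 2 5 -3 1; -4 6 5 -6 1; -5 11 5 -10 1; -6 17 5 -15 1; -6 23 5 -20 1; -5 29 5 -25 1; -4 34 5 -30 1; -3 40 5 -35 1; -1 45 5 -40 1; -1 45 5 -40 1; -1 45 5 -40 1"}}

```text
clock: 8.75
eef_pos: [0.5102, -0.1717, 0.181]
orientation: [[0.935, 0.005, 0.355], [-0.355, -0.003, 0.935], [0.006, -1.0, -0.001]]
force: [1.0, 1.9, 2.9]
width: 0.0265
```

```bash
python3 - <<'E'
from h import *
p=r.read_camera("side");t=r.read_camera("top")
a=cv2.resize(p["pixels"][100:200,270:400],None,fx=5,fy=5,interpolation=cv2.INTER_CUBIC)
cv2.imwrite("pics/b6.png",a)
E
```

```text
(no output)
```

View pics/b6.png

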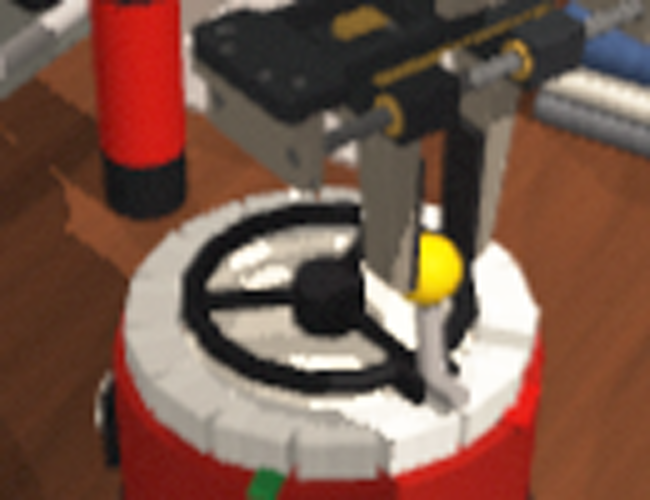

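The wheel has turned about 40°, with the handle upright, the knob between the fingers and low forces. Continuing to the stop.

```bash
python3 - <<'E'
from h import *
v=np.array([-61.4,22.7])
for f in (5,10,15,20,25,30,35,40,45,50,53):
    a=np.radians(-f);w=np.array([[np.cos(a),-np.sin(a)],[np.sin(a),np.cos(a)]])@v-v
    print(f,np.round(w,0),end="; ")
E
```

```text
5 [2. 5.]; 10 [ 5. 10.]; 15 [ 8. 15.]; 20 [11. 20.]; 25 [15. 24.]; 30 [20. 28.]; 35 [24. 31.]; 40 [29. 34.]; 45 [34. 37.]; 50 [39. 39.]; 53 [43. 40.];
```

Emit:
{"op": "jog_arm", "data": {"motion": "2 5 0 -5 1; 5 10 0 -10 1; 8 15 0 -15 1; 11 20 0 -20 1; 15 24 0 -25 1; 20 28 0 -30 1; 24 31 0 -35 1; 29 34 0 -40 1; 34 37 0 -45 1; 39 39 0 -50 1; 42 40 0 -52 1; 42 40 0 -52 1"}}

```text
clock: 9.85
eef_pos: [0.553, -0.1323, 0.1809]
orientation: [[0.293, 0.006, 0.956], [-0.956, -0.004, 0.293], [0.005, -1.0, 0.005]]
force: [2.1, -0.8, 5.8]
width: 0.0266
```

Emit:
{"op": "jog_arm", "data": {"motion": "0 0 0 0 1; 0 0 0 0 1; 0 0 0 0 1"}}

```text
clock: 10.1
eef_pos: [0.5529, -0.1323, 0.1809]
orientation: [[0.294, 0.007, 0.956], [-0.956, -0.004, 0.294], [0.005, -1.0, 0.005]]
force: [3.7, -0.6, 5.2]
width: 0.0266
```

Emit:
{"op": "jog_arm", "data": {"motion": "2 0 0 -2 1; 3 1 0 -3 1; 3 1 0 -3 1; 3 1 0 -3 1"}}

```text
clock: 10.43
eef_pos: [0.5553, -0.1317, 0.1809]
orientation: [[0.244, 0.005, 0.97], [-0.97, -0.004, 0.244], [0.005, -1.0, 0.004]]
force: [0.6, -1.2, 6.4]
width: 0.0261
```

Emit:
{"op": "jog_arm", "data": {"motion": "2 0 0 -2 1; 4 1 0 -3 1; 4 1 0 -3 1; 4 1 0 -3 1"}}

```text
clock: 10.77
eef_pos: [0.5564, -0.1321, 0.1808]
orientation: [[0.192, -0.002, 0.981], [-0.981, -0.007, 0.192], [0.006, -1.0, -0.003]]
force: [-8.7, -5.1, 11.1]
width: 0.0266
```

```bash
python3 - <<'E'
from h import *
p=r.read_camera("side")
a=cv2.resize(p["pixels"][100:200,270:400],None,fx=5,fy=5,interpolation=cv2.INTER_CUBIC)
cv2.imwrite("pics/b7.png",a)
E
```

```text
(no output)
```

View pics/b7.png

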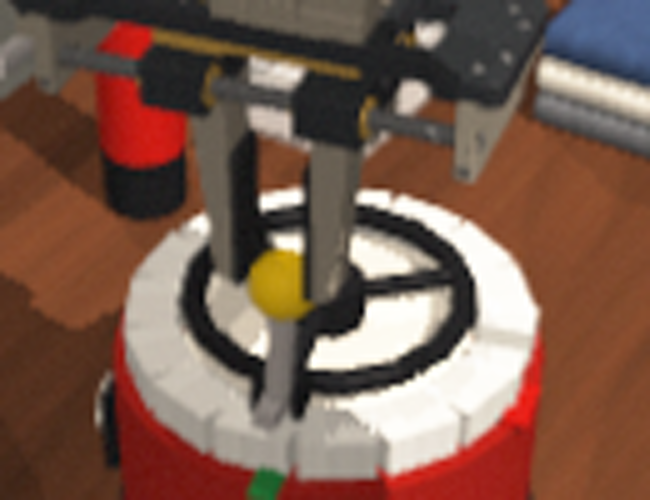

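The handle stands upright at the green mark, and the −9 N reaction shows the wheel is on its stop. I ease off, open the jaws, lift and back away.

Emit:
{"op": "jog_arm", "data": {"motion": "-2 0 2 0 1; -3 0 2 0 1; -3 0 2 0 -1; -3 0 2 0 -1; -3 0 2 0 -1; -3 0 2 0 -1; -3 0 2 0 -1; -3 0 2 0 -1; -3 0 2 0 -1; -3 0 2 0 -1; -3 0 2 0 -1"}}

```text
clock: 11.73
eef_pos: [0.5545, -0.1286, 0.1801]
orientation: [[0.192, -0.0, 0.981], [-0.981, 0.0, 0.192], [-0.0, -1.0, -0.0]]
force: [0.2, -0.3, -0.4]
width: 0.0841
```

Emit:
{"op": "jog_arm", "data": {"motion": "0 0 10 0 -1; 0 0 25 0 -1; 0 0 50 0 -1; 0 0 80 0 -1; 0 0 110 0 -1; -35 0 110 0 -1; -70 0 110 0 -1; -105 0 110 0 -1; -140 0 110 0 -1; -170 0 110 0 -1; -170 0 110 0 -1; -170 0 110 0 -1"}}

```text
clock: 12.73
eef_pos: [0.3842, -0.1288, 0.2913]
orientation: [[0.19, 0.003, 0.982], [-0.982, -0.002, 0.19], [0.002, -1.0, 0.002]]
force: [0.9, -0.1, 0.6]
width: 0.092
```

```bash
python3 - <<'E'
from h import *
s=r.get_state();print(s["clock"],s["eef_pos"],s["force"],s["width"],np.abs(s["qvel"]).max())
p=r.read_camera("side");t=r.read_camera("top")
h=np.array([.5716,-.1944])
for a in(-161.3-80,-161.3-91.7):
  u=np.array([np.cos(np.radians(a)),np.sin(np.radians(a))])
  for th in(1.25,1.75):print(a,th,[np.round(proj(q,np.r_[h+u*(.075+.055*np.cos(th)),.14+.055*np.sin(th)])) for q in(p,t)])
a=np.vstack([cv2.resize(p["pixels"],None,fx=.7,fy=.7),cv2.resize(t["pixels"],None,fx=.7,fy=.7)])
cv2.imwrite("pics/b8.png",a)
E
```

```text
12.7333 [ 0.38415597 -0.12882084  0.29127392] [ 0.92130289 -0.08713574  0.64895304] 0.09196211514105658 3.4026815293613892
-241.3 1.25 [array([167., 333.]), array([201., 365.])]
-241.3 1.75 [array([158., 334.]), array([194., 379.])]
-253.0 1.25 [array([166., 324.]), array([191., 361.])]
-253.0 1.75 [array([158., 328.]), array([186., 376.])]
```

View pics/b8.png

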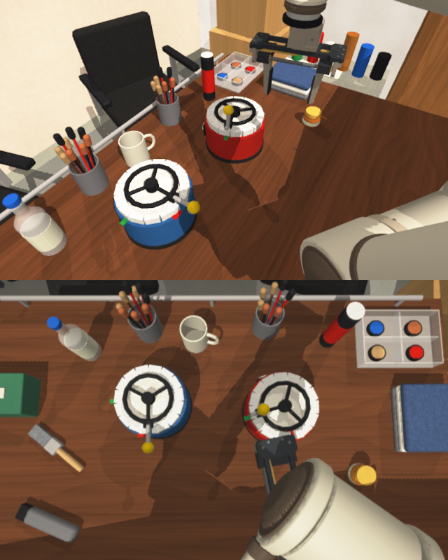

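The red knob sits at side (157, 327) and top (186, 377). My predictions for the handle at 1.75 rad and the wheel at 1.6 rad were (158, 328) and (186, 376). The blue handle is still folded and the gripper is clear, so I hand in.

```bash
python3 -c "
from cell import r
print(r.close_job())"
```

```text
the job is handed in; nothing more can be done
None
```

The red handle is standing on its stop, the red wheel is on its stop at the green mark, and the job was handed in at about 12.8 s of the 38 s allowed. No verdict was reported.

I gripped the yellow knob across its pin and swung the handle up. I then carried the knob about 92° clockwise around the wheel, eased off, opened the jaws and lifted clear.

**Last checks:**
- **Red unit:** the knob lies within about 1 px, in both cameras, of where it should be with the handle at 1.75 rad and the wheel at 1.6 rad. While turning I also felt the wheel's stop, as about 9 N of reaction.
- **Blue unit:** its handle is still folded.
- **Gripper:** it is open and clear of everything, with tool force around 1 N, which is sensor noise.

**What disagreed:**
- The two-camera height for the knob came out 8 mm too high (148 mm against the given 140 mm), so I used the given height.
- The fingertips appeared higher in the side picture than their given length predicts. I left this unresolved.
- The grip width read 26–28 mm on the 30 mm knob.
- The tool force reached about 26 N with the handle on its stop, before I eased off.

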